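Refit the pulled-off burner knob and hold the valve in

ROBOT

A 6-joint arm with a two-finger parallel gripper is mounted at the origin on a cart in front of the work surface, level with it; the furniture and walls round the work are solid. World frame = base frame: x ahead of the robot, y to its left, z up, the work surface at z = 0. Lengths are in mm, angles in degrees, forces in N, time in s.
With the tool pointing down it reaches from about 300 to 850 mm from the base axis. Payload 4.2 kg.
Tool frame: the origin (TCP) lies midway between the tips of the shut fingers; the grasp point (between the pads) lies env.grip_depth behind it (env.grip_depth is the distance from the TCP to the grasp point, in mm); z points along the fingers, y is the direction in which the jaws open and shut (so a half turn about z gives the same grasp; the last joint's range is limited). The gripper opens to 91 mm and grips with 3 to 60 N. Pads are 32 mm wide; open, the fingers measure 118 mm over their backs; the gripper's body (76 mm by 178 mm) begins 60 mm behind the grasp point.
Start: joints at [73.453, 18.312, 89.639, -0, 72.044, -1.146], TCP at [152.708, 554.37, 193.276] pointing down, gripper open.
Joint ranges: [-177.97, 177.97], [-48.28, 115.42], [12.27, 149.76], [-77.06, 257.06], [2.81, 150.46], [-146.56, 146.56]. Speed limits (degrees/s): [147.25, 147.25, 180, 180, 180, 180].

INTERFACE

Orientations are given as [roll, pitch, yaw] about the fixed x, y, z axes, in that order (R = Rz(yaw) Ry(pitch) Rx(roll)).
In Python, from workcell import env, cams, spotter gives the robot as it stands.
- The arm moves only by the tool apply_moves, never from a script. Its argument "plan" is a list of rows, each an object with "jaw": the closure, from 0 (fully open) to 1 (shut); "delta_pos": the shift along the tool's x, y, z in mm, a list of three; "spin": the turn about the tool's z in rad. In form: [{"jaw": jaw, "delta_pos": [dx, dy, dz], "spin": spin}, ...]. A call has exactly 8 rows; each row is the pose to reach, as a shift and turn from the pose measured when the call began, along the tool's axes at that moment; what a row does not reach only later rows make up. A row lasts 1/8 s, in which the tool goes at most 62.5 mm and 10.7 degrees, less where a joint would pass 70% of its speed; a pose out of reach is approached as far as the arm can. A call with a gripper value outside its range is refused whole. The fingers move at their own pace and stop on an object; "squeeze" is the grip in N (left out, the last holds). Time passes only in rows, so rows that repeat a pose let the fingers close, or fill a call up. It gives the time, the measured TCP pose, the force and the opening at its end, in the units of the state.
- env.state(): the state, without advancing time (a new reading comes with each control period).
- cams.grab_frame(name): name is "scene" or "top"; returns the picture (400x640x3 uint8, red, green, blue); there is no depth.
- cams.calibration(name): a dict with "camera_matrix" (3x3 intrinsics, pixels), "k1" (the pictures are not rectified: a ray, as slopes to the right and down, at radius r is drawn at 1 + k1 r^2 times it, then the intrinsics apply), "rvec" (rotation vector, rad) and "tvec" (3), from world to camera coordinates, as OpenCV has them. Camera axes: x right, y down, z forward; pixel columns grow to the right and rows downward; lengths in mm; the calibration is good to about 2 mm. A picture is of the moment at which its call begins. calibration takes no time and is no camera call.
- env.job_done(): hands the job in, once; it reports no verdict.
Trained networks look in the newest picture that a camera, given by its name, has taken for a name from the list of things; names that differ only in an ending like _2 or _b are one class to them, and where a whole thing is asked for, a point or a joint stands for the part that bears it (a point fixed in the world has none). Each returns a list of dicts, best first, with "confidence" (0 to 1); they miss things now and then, are a little off and sometimes report something else, mostly with a low value. They report only what shows in the picture. A call takes as long as a camera call. They do not tell look-alikes from the thing itself.
- spotter.masks_of(camera, target): "region" (400x640 bool, what is visible of it) and "extent" ([left, top, right, bottom] in pixels, round what is visible of it).
The state is a dict: "time_s": time; "qpos": joint angles; "qvel": joint speeds; "effort": joint torques, N m; "ee_pos": TCP position; "ee_rot": TCP orientation; "force": force on the tool from outside, world axes, zero at the start; "torque": the same for the moment, N m; "gripper_width": finger opening in mm.
Only numpy, scipy, OpenCV 4.12 (cv2) and the standard library are available. Lean on these libraries where they do the work, as an engineer would, in place of code of your own. Each camera call takes 0.05 s, during which the arm holds its last target.

TASK

Turn the minute timer on the little hob back to its zero stop. Then pick up the loose burner knob, turn it so that its flat matches the flat of the bare spindle, push it fully home on the spindle and press it in against the valve spring as far as it goes. Finish while still holding the knob pressed in with the fingers, the timer at zero and the other things on the worktop left where they are.

Things in the scene. Friction and masses are not known exactly. Their poses are not given: they have to be found in the camera images.
- timer_grip (a point): Minute timer: black turning knob at the left of the hob's front. Round base 50 mm across, 14 mm high; on it a grip bar 44 mm long, 14 wide, from 14 to 40 mm above the hob's top. This point: on the vertical axis, in the bar, 28 mm above the hob's top. x along the bar to its pointer end (nose, white line), y across the bar (the way to grip it), z up; the axes turn with it.
- timer (a joint): Timer angle in rad: 0 at the zero stop (pointer at the long tick, straight to the hob's rear), growing clockwise seen from above, so it goes back to zero anticlockwise. Starts between 0.7 and 1.4; light friction (0.04 N m); stays where it is left.
- hob: Small one-burner table-top hob, bare metal, fixed: 260 mm deep (x), 240 wide (y), flat top at 60 mm. Origin: centre of its underside, on the worktop; x to its rear, y to its left. Front control strip: timer at x -90, y +60 mm, valve spindle at x -90, y -60 mm. Burner with pan rests (23 mm high, 69 mm radius) centred at x +50 mm.
- spindle_top (a point): Bare brass valve spindle, upright in a round steel bezel at the right of the hob's front; cannot turn. 15 mm diameter, D section: one flat, 2.5 mm from the axis; 1.3 mm taper at the tip; stands 20 mm above the bezel. This point: centre of the tip (81.5 mm above the worktop), moves with it; x points out through the flat, z up. A dark mark on the bezel lies on the flat's side.
- spindle (a joint): How far the spindle is pressed in, in m: 0 out, 0.005 fully in. A spring resists with 4 N at the start and 8 N fully in, and pushes it out again when released.
- knob_center (a point): Loose black burner knob, right way up on the worktop, about 60 g. Round base 46 mm across, 16 mm high; on it a grip bar 40 mm long, 14 wide, from 16 to 42 mm above the underside. This point: on its axis half-way up, 21 mm above the underside. x along the bar to its pointer end (a nose over the base's edge, white line), y across the bar (the way to grip it), z up.
- knob: The same loose knob; origin: centre of its underside, axes as above. D bore from below, 14 mm deep, 0.8 mm wider all round than the spindle, flat on the pointer side: it goes on when the knob's x points as the spindle's x does, within about 6 degrees. Home, the spindle's tip meets the bore's end, and the knob's centre point is 7 mm above the tip.
- tea_light: Bystander: tea light, 38 mm across, 15 mm high; origin at the centre of its underside.
- dip_bowl: Bystander: small pale dip bowl, 82 mm across, 34 mm high; origin at the centre of its underside.
- marker: Bystander: marker pen, 135 mm long, lying left of the hob; origin at the middle of its underside.
- clothes_peg: Bystander: wooden clothes peg, 72 mm long, lying left of the hob; origin at the middle of its underside.
Things that resemble listed ones, but are neither listed nor needed, are in the scene too. There is more than one size of the knob; the job needs the larger.

How it is judged (in metres and radians):
On the way, in this order (a step that is already met when the one before it is completed fails the run):
1. the timer is turned back to its zero stop (value of joint timer below 0.07 rad), for 0.2 s.
2. the knob is pushed home on the spindle, flats matched (z of knob_center in the frame of spindle_top below 0.0095 m and horizontal distance between knob_center and spindle_top below 0.004 m and angle between the x axis of knob_center and the x axis of spindle_top, either way round below 0.25 rad and angle between knob_center's own z axis and vertical below 0.12 rad), for 0.1 s.
At the end, for the whole second after the job is handed in: Timer under 0.07 rad; knob fully on the spindle (centre under 9.5 mm above its tip, within 4 mm of its axis, upright within 7 degrees, flats matched within 14 degrees); spindle pressed in by over 3.5 of its 5 mm; fingers still bearing on the knob with over 2 N (all of step 2 and value of joint timer below 0.07 rad and value of joint spindle above 0.0035 m and contact force between the fingers and knob above 2 N); the arm keeps its last pose, push and grip.
It fails at once if the tea light is shifted by more than 40 mm (distance of tea_light from where it was at the start of the episode above 0.04 m).
It fails at once if the small dip bowl is shifted by more than 40 mm (distance of dip_bowl from where it was at the start of the episode above 0.04 m).
It fails at once if the marker pen is shifted by more than 40 mm (distance of marker from where it was at the start of the episode above 0.04 m).
It fails at once if the clothes peg is shifted by more than 40 mm (distance of clothes_peg from where it was at the start of the episode above 0.04 m).
It also fails if it takes over 53 s, if anything falls off the work surface, if the arm or the gripper's body presses on something with over 40 N, if the wrist force passes 120 N, or if a joint passes its speed limit or range.

## Working session

There is one attempt and no reset: what is moved stays moved. The work goes in short steps, Python scripts to look and compute and a tool call to move; the robot and the scene stay as the last step left them, time stands still between calls to the robot, and variables do not carry over. Pictures are saved under pics/ and viewed, and the job is handed in when it is done.

Besides the shell and the picture viewer there is one more tool, called after "Emit:" as name(argument=value, ...) on one line, values as JSON. apply_moves: Moves the arm, as the interface text tells. Its arguments: {"type":"object","properties":{"plan":{"type":"array"},"squeeze":{"type":"number"}},"required":["plan"]}

```bash
ls; mkdir -p pics; python3 - <<'E'
from workcell import env,cams,spotter
import cv2
print(env.state(), env.grip_depth)
for n in ("scene","top"):
    im=cams.grab_frame(n); cv2.imwrite(f"pics/{n}0.png",im[...,::-1])
    c=cams.calibration(n); print(n,c)
E
```

```text
pics
{'time_s': 0.0, 'qpos': array([ 7.34535278e+01,  1.83518786e+01,  8.97060830e+01, -1.78982045e-03,
        7.20448311e+01, -1.14604059e+00]), 'qvel': array([ 0.01574363, -0.00687037,  0.01523758, -0.07540984,  0.10560199,
       -0.00649124]), 'effort': array([ 4.37198105e-04, -4.12465632e+01, -2.31974745e+01,  7.27726263e-02,
        4.57722740e-02, -1.52077764e-04]), 'ee_pos': array([152.55395881, 553.82680434, 192.42013547]), 'ee_rot': array([-1.79897194e+02, -3.54620568e-04,  1.64600121e+02]), 'force': array([-0.45743664,  0.54432514, -0.32555314]), 'torque': array([0.01246554, 0.01695845, 0.03253119]), 'gripper_width': 91.37205704906776} 18.8
scene {'camera_matrix': array([[427.86751854,   0.        , 317.21324537],
       [  0.        , 427.86751854, 198.51490436],
       [  0.        ,   0.        ,   1.        ]]), 'k1': -0.0025829404214091976, 'rvec': array([ 2.31805521, -0.60311925,  0.23864573]), 'tvec': array([-451.37935939,  238.30261141, 1000.52223843])}
top {'camera_matrix': array([[455.25422189,   0.        , 319.79986107],
       [  0.        , 455.25422189, 193.21329159],
       [  0.        ,   0.        ,   1.        ]]), 'k1': -0.048775311271054674, 'rvec': array([ 2.07807196, -2.142765  ,  0.21986799]), 'tvec': array([ -19.6753824,  501.4353103, 1112.0749859])}
```

View pics/scene0.png

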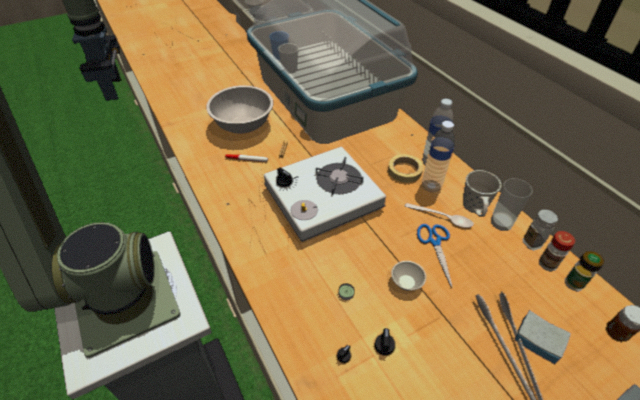

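View pics/top0.png

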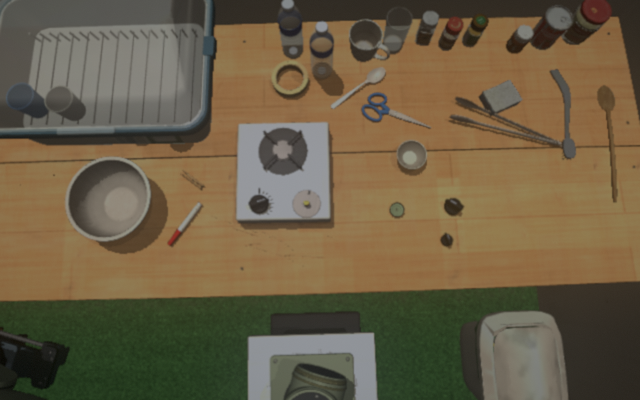

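```bash
cat > h.py <<'E'
import numpy as np, cv2
from workcell import env,cams,spotter
def cal(n):
    c=cams.calibration(n); return c['camera_matrix'],c['k1'],cv2.Rodrigues(np.array(c['rvec']))[0],np.array(c['tvec'])
def proj(n,P):
    K,k,R,t=cal(n); P=np.atleast_2d(P).astype(float)
    return cv2.projectPoints(P,cv2.Rodrigues(R)[0],t,K,np.array([k,0,0,0]))[0][:,0]
def unproj(n,uv,z):
    K,k,R,t=cal(n); uv=np.atleast_2d(uv).astype(float)
    s=cv2.undistortPoints(uv[:,None],K,np.array([k,0,0,0]))[:,0]
    d=np.c_[s,np.ones(len(s))]@R; o=-R.T@t
    return o+d*((z-o[2])/d[:,2])[:,None]
def crop(im,x0,y0,x1,y1,f,name):
    c=cv2.resize(np.ascontiguousarray(im[y0:y1,x0:x1,::-1]),None,fx=f,fy=f,interpolation=cv2.INTER_CUBIC)
    cv2.imwrite('pics/'+name,c)
E
python3 - <<'E'
from h import *
s=cv2.imread('pics/scene0.png')[...,::-1]; t=cv2.imread('pics/top0.png')[...,::-1]
crop(t,230,115,340,230,6,'c_hob_top.png')
crop(t,380,180,480,260,7,'c_knob_top.png')
crop(s,255,140,395,245,5,'c_hob_sc.png')
crop(s,320,270,420,370,6,'c_knob_sc.png')
for tg in ['knob','hob','timer_grip','spindle_top']:
  pass
E
```

```text
(no output)
```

View pics/c_hob_top.png

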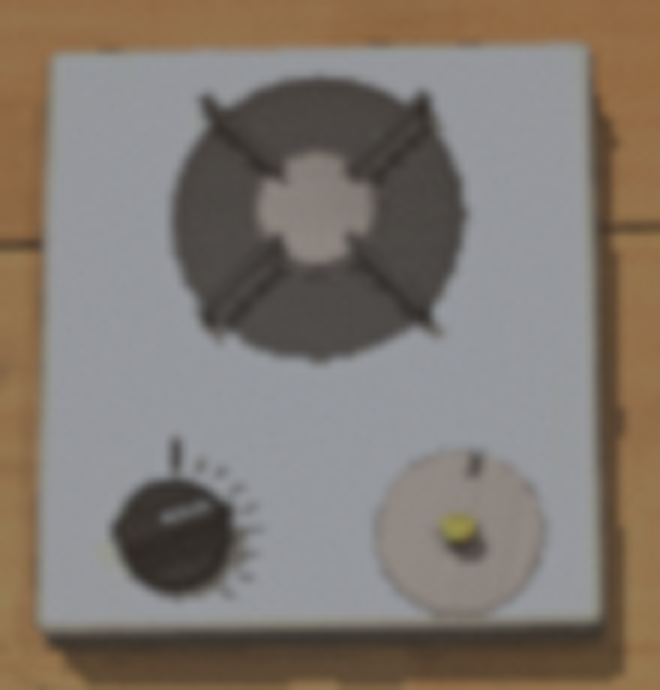

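View pics/c_knob_top.png

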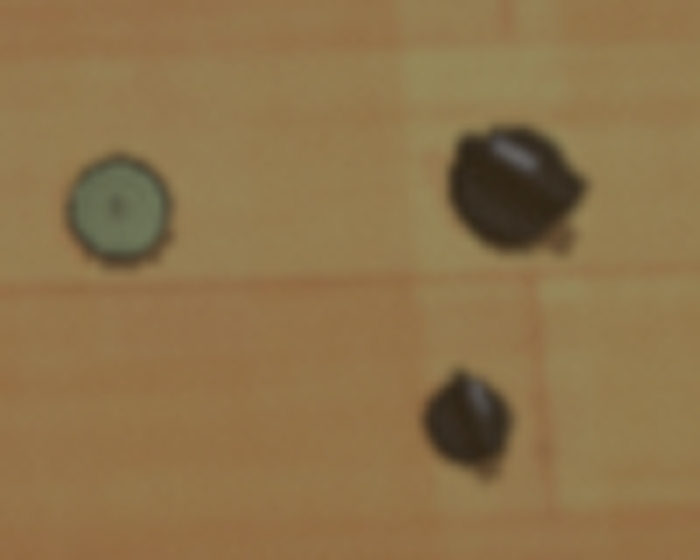

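View pics/c_hob_sc.png

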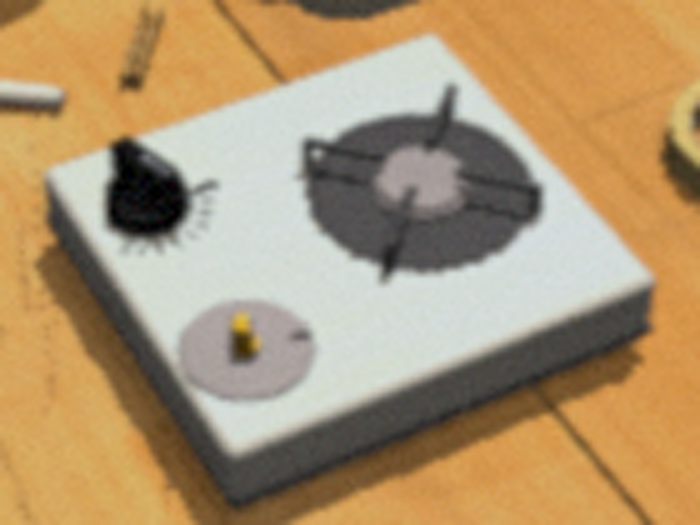

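View pics/c_knob_sc.png

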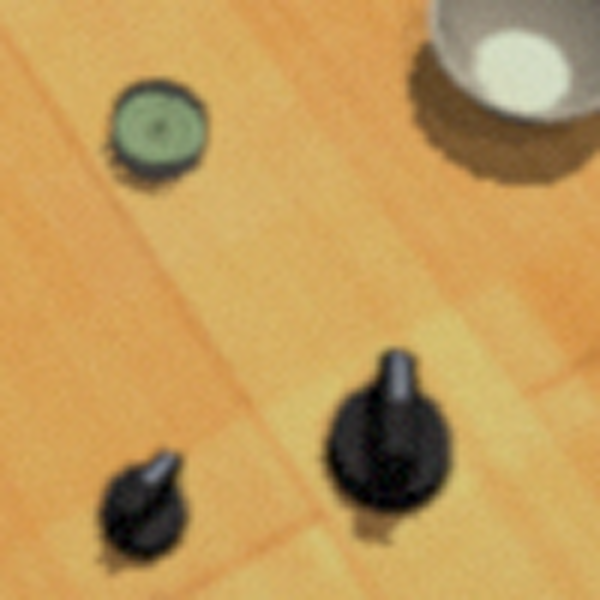

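```bash
python3 - <<'E'
from h import *
np.set_printoptions(precision=1,suppress=True)
s=unproj('scene',[(342,147),(385,196),(302,231),(264.6,174.4)],60)
o=np.array([230,115]);t=unproj('top',np.array([(52,57),(590,45),(598,622),(40,625)])/6+o,60)
for q in (s,t):
  print(q.tolist() and q, q.mean(0), [np.linalg.norm(q[i]-q[(i+1)%4]) for i in range(4)])
print('spindle top', unproj('top',np.array([458,526])/6+o,81.5), unproj('scene',np.array([241,318])/5+[255,140],81.5))
print('bezel', unproj('top',np.array([460,532])/6+o,61.5), unproj('scene',np.array([248,349])/5+[255,140],61.5))
print('mark', unproj('top',np.array([474,464])/6+o,61.5), unproj('scene',np.array([300,336])/5+[255,140],61.5))
print('tim line', unproj('top',np.array([(162,522),(212,503)])/6+o,100),unproj('scene',np.array([(150,155),(165,170)])/5+[255,140],100))
o=np.array([380,180])
print('knob line top', unproj('top',np.array([(495,140),(535,168)])/7+o,42))
o=np.array([320,270])
print('knob line sc', unproj('scene',np.array([(398,357),(398,398)])/6+o,42), 'base',unproj('scene',np.array([(390,450)])/6+o,16))
for n in ('top','scene'):
  _,_,R,t=cal(n); print(n,-R.T@t)
E
```

```text
[[695.9 167.6  60. ]
 [689.7 -63.8  60. ]
 [438.8 -62.1  60. ]
 [442.3 171.5  60. ]] [566.7  53.3  60. ] [np.float64(231.53276945838397), np.float64(250.89660134089652), np.float64(233.61664461272565), np.float64(253.56284338040865)]
[[690.7 173.1  60. ]
 [688.4 -63.2  60. ]
 [432.9 -57.8  60. ]
 [438.8 176.2  60. ]] [562.7  57.1  60. ] [np.float64(236.2773172006232), np.float64(255.53828636970061), np.float64(234.0795661103631), np.float64(251.9078820585815)]
spindle top [[471.5  -0.8  81.5]] [[476.1   0.9  81.5]]
bezel [[472.7  -1.   61.5]] [[477.2  -3.7  61.5]]
mark [[501.8  -7.7  61.5]] [[505.3  -8.9  61.5]]
tim line [[473.4 119.2 100. ]
 [480.6  98.8 100. ]] [[481.7 116.1 100. ]
 [483.5 101.5 100. ]]
knob line top [[ 474.4 -372.2   42. ]
 [ 463.5 -386.1   42. ]]
knob line sc [[ 476.2 -373.2   42. ]
 [ 467.3 -385.7   42. ]] base [[ 463.4 -391.5   16. ]]
top [ 259.   -32.9 1191.8]
scene [ 144.2 -671.4  888.8]
```

```bash
cat > fit.py <<'E'
from h import *
from scipy.optimize import minimize
def knobpoly(n,x,y,yaw,z0,base,bar,nose):
    # base=(r,h) bar=(L,w,zlo,zhi); nose: extent of pointer end
    a=np.linspace(0,2*np.pi,40); c,s=np.cos(yaw),np.sin(yaw)
    def W(P): P=np.array(P); return np.c_[x+c*P[:,0]-s*P[:,1],y+s*P[:,0]+c*P[:,1],z0+P[:,2]]
    B=[(base[0]*np.cos(t),base[0]*np.sin(t),z) for t in a for z in (0,base[1])]
    G=[(X,Y,Z) for X in (-bar[0]/2,bar[0]/2) for Y in (-bar[1]/2,bar[1]/2) for Z in (bar[2],bar[3])]
    N=[(bar[0]/2,-bar[1]/2*.7,bar[2]),(bar[0]/2,bar[1]/2*.7,bar[2]),(bar[0]/2,-bar[1]/2*.7,bar[3]),(bar[0]/2,bar[1]/2*.7,bar[3]),(nose,0,bar[2]),(nose,0,bar[3])]
    return [cv2.convexHull(proj(n,W(q)).astype(np.float32)) for q in (B,G,N)]
def render(n,off,size,f,*a):
    m=np.zeros((size[1]*f,size[0]*f),np.uint8)
    for h in knobpoly(n,*a):
        cv2.fillConvexPoly(m,np.round(((h[:,0]-off+.5)*f-.5)*16).astype(np.int32),255,shift=4)
    return cv2.resize(m,size,interpolation=cv2.INTER_AREA)/255.
def fit(ims,rois,x0,z0,base,bar,nose,thr):
    # per-view xy offset shared yaw: params x1,y1,x2,y2,yaw,nose
    tg={}
    for n in ims:
        u0,v0,u1,v1=rois[n]; g=ims[n][v0:v1,u0:u1].astype(float).max(2)
        tg[n]=np.clip((thr[n][1]-g)/(thr[n][1]-thr[n][0]),0,1)
    def cost(p):
        e=0
        for i,n in enumerate(ims):
            u0,v0,u1,v1=rois[n]
            r=render(n,np.array([u0,v0]),(u1-u0,v1-v0),6,p[2*i],p[2*i+1],p[-2],z0,base,bar,p[-1])
            e+=((r-tg[n])**2).sum()
        return e
    best=None
    for dy in (-.3,0,.3):
        p0=np.array([x0[0],x0[1]]*len(ims)+[x0[2]+dy,nose],float)
        sim=np.vstack([p0]+[p0+d for d in np.diag([3.]*(2*len(ims))+[.15,3])])
        r=minimize(cost,p0,method='Nelder-Mead',options=dict(initial_simplex=sim,maxiter=900,xatol=.01,fatol=.01))
        if best is None or r.fun<best.fun: best=r
        print(dy,r.fun,r.x,np.degrees(r.x[-2]))
    return best
E
python3 - <<'E'
from fit import *
np.set_printoptions(precision=2,suppress=True)
ims={n:cv2.imread(f'pics/{n}0.png')[...,::-1] for n in ('top','scene')}
for n,(u,v) in dict(top=(453,205),scene=(385,345)).items():
    print(n,ims[n][v-12:v+14,u-13:u+14].max(2)[::3])
fit(ims,dict(top=(437,192,472,222),scene=(368,322,402,360)),(463,-388,np.radians(52)),0,(23,16),(40,14,16,42),25,dict(top=(60,130),scene=(40,190)))
# bezel/mark
for n,(u,v),rr in (('top',(306.7,203.7),16),('scene',(304.6,209.8),16)):
    im=ims[n].astype(int)
    u0,v0=int(u)-18,int(v)-18
    p=im[v0:v0+36,u0:u0+36]; 
    crop(ims[n],u0,v0,u0+36,v0+36,16,f'bez_{n}.png')
E
```

```text
top [[148 148 147 149 148 149 148 148 148 148 148 148 148 149 148 148 148 148
  148 148 147 148 147 147 149 148 146]
 [148 148 148 147 147 148 148 149 149 147 146 146 146 146 147 146 147 148
  148 147 147 147 147 147 148 147 148]
 [148 149 148 148 143 122  95  85  87  84  72  72  66  58  56  61  74  94
  117 135 146 148 148 148 148 148 148]
 [148 148 147 144 123  75  50  49  50  51  58  69  83  96  97  87  71  58
   53  65  99 133 146 148 148 148 148]
 [148 148 147 131  78  51  53  51  49  51  50  51  49  51  53  57  58  58
   56  56  55  60  80 110 135 146 148]
 [149 149 147 134  89  55  53  56  56  55  54  53  51  51  50  50  50  50
   51  53  53  58  82 118 142 148 148]
 [148 148 149 148 140 112  77  54  52  54  56  58  57  55  55  53  51  53
   56  69  90 117 140 148 148 148 148]
 [148 148 148 147 148 149 145 134 109  82  68  59  57  57  62  69  79  91
   98  99 100 112 133 145 148 148 147]
 [148 148 148 148 148 148 148 148 148 148 148 145 145 143 144 143 146 148
  146 144 144 145 147 147 147 147 147]]
scene [[213 210 211 212 218 212 214 209 186 150  94  33  41  92 127 115  77 11
[... 1507 characters left out ...]
rapper_args + args))
  File "fit.py", line 26, in cost
    r=render(n,np.array([u0,v0]),(u1-u0,v1-v0),6,p[2*i],p[2*i+1],p[-2],z0,base,bar,p[-1])
  File "fit.py", line 13, in render
    for h in knobpoly(n,*a):
             ~~~~~~~~^^^^^^
  File "fit.py", line 10, in knobpoly
    return [cv2.convexHull(proj(n,W(q)).astype(np.float32)) for q in (B,G,N)]
                           ~~~~^^^^^^^^
  File "h.py", line 6, in proj
    K,k,R,t=cal(n); P=np.atleast_2d(P).astype(float)
            ~~~^^^
  File "h.py", line 4, in cal
    c=cams.calibration(n); return c['camera_matrix'],c['k1'],cv2.Rodrigues(np.array(c['rvec']))[0],np.array(c['tvec'])
ValueError: time passes only in moves, steps and waits
```

```bash
sed -i 's/^def cal(n):/import functools\n@functools.lru_cache(None)\ndef cal(n):/' h.py
python3 - <<'E'
from fit import *
np.set_printoptions(precision=2,suppress=True)
print(env.state()['time_s'])
ims={n:cv2.imread(f'pics/{n}0.png')[...,::-1] for n in ('top','scene')}
print('timer')
fit(ims,dict(top=(246,190,270,216),scene=(272,165,294,188)),(477,116,np.radians(-68)),60,(25,14),(44,14,14,40),25,dict(top=(60,130),scene=(40,190)))
for n,(u,v),rr in (('top',(306.7,203.7),16),('scene',(304.6,209.8),16)):
    u0,v0=int(u)-18,int(v)-18
    crop(ims[n],u0,v0,u0+36,v0+36,16,f'bez_{n}.png'); print(n,u0,v0)
E
```

```text
0.1
timer
-0.3 39.563426349363276 [474.39 118.64 476.52 115.93  -1.38  25.38] -78.98981979141827
0 39.60890687882997 [474.51 118.76 477.4  116.78  -1.31  26.46] -75.25946249151171
0.3 40.64676089102308 [474.67 118.9  477.32 117.51  -1.28  26.46] -73.57966873227332
top 288 185
scene 286 191
```

View pics/bez_top.png

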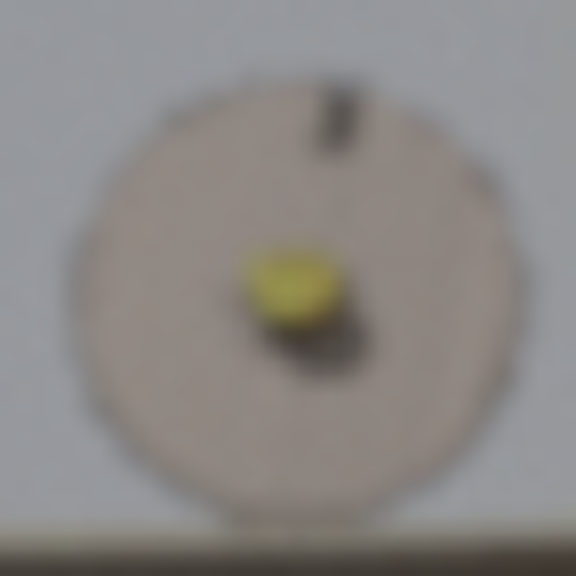

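View pics/bez_scene.png

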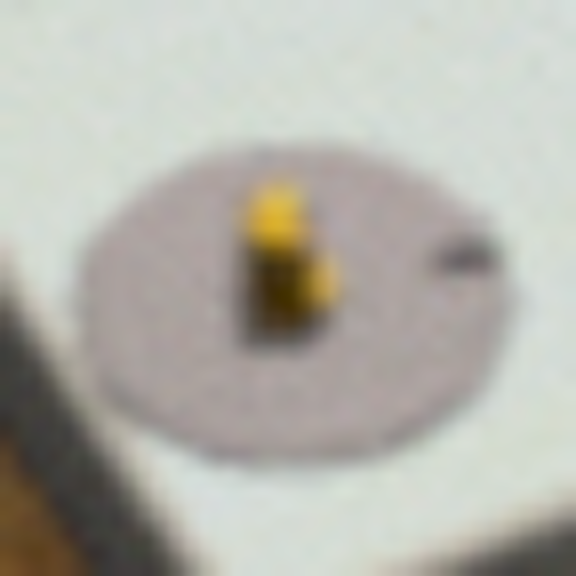

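```bash
python3 - <<'E'
from h import *
np.set_printoptions(precision=1,suppress=True)
for n,c,m,o,tip in (('top',(301,300),(337,120),(288,185),(294,288)),('scene',(297,303),(470,256),(286,191),(274,213))):
    f=lambda p:(np.array(p)+.5)/16-.5+np.array(o)
    C=unproj(n,f(c),61.5)[0];M=unproj(n,f(m),61.5)[0]
    print(n,C,M,M-C,np.degrees(np.arctan2(M[1]-C[1],M[0]-C[0])),'tip',unproj(n,f(tip),81.5))
# long tick of timer in top: hob frame
o=np.array([230,115]);print(unproj('top',np.array([(176,437),(176,472)])/6+o,60))
E
```

```text
top [473.8  -0.2  61.5] [502.6  -6.7  61.5] [28.9 -6.4  0. ] -12.516545701332742 tip [[471.9   0.2  81.5]]
scene [476.6  -2.   61.5] [506.2  -6.7  61.5] [29.6 -4.7  0. ] -8.968605796352112 tip [[474.5   0.8  81.5]]
[[517.8 118.8  60. ]
 [502.6 118.8  60. ]]
```

```bash
cat >> h.py <<'E'
from scipy.spatial.transform import Rotation as Ro
def delta(x,y,z,yaw):
    s=env.state(); R=Ro.from_euler('xyz',s['ee_rot'],degrees=True)
    d=R.inv().apply(np.array([x,y,z])-s['ee_pos'])
    sp=-((yaw-s['ee_rot'][2]+180)%360-180)
    print('t %.2f'%s['time_s'],'pos',np.round(s['ee_pos'],1),'rot',np.round(s['ee_rot'],2),'F',np.round(s['force'],1),'w %.1f'%s['gripper_width'],'j6 %.0f'%s['qpos'][5])
    print(' -> delta',np.round(d,1),'spin',round(np.radians(sp),3))
E
python3 -c "
from h import *
delta(475.5,117.5,180,105)"
```

```text
t 0.10 pos [152.6 553.9 192.5] rot [-179.91   -0.    164.6 ] F [-0.7  1.   0.1] w 91.1 j6 -1
 -> delta [-427.2 -334.9   13. ] spin 1.04
```

Emit:
apply_moves(plan=[{"jaw":0.3,"delta_pos":[-45,-35,0],"spin":0.1},{"jaw":0.3,"delta_pos":[-92,-72,0],"spin":0.25},{"jaw":0.3,"delta_pos":[-140,-110,0],"spin":0.4},{"jaw":0.3,"delta_pos":[-187,-147,0],"spin":0.55},{"jaw":0.3,"delta_pos":[-235,-184,0],"spin":0.7},{"jaw":0.3,"delta_pos":[-282,-221,0],"spin":0.85},{"jaw":0.3,"delta_pos":[-330,-258,0],"spin":0.95},{"jaw":0.3,"delta_pos":[-375,-294,0],"spin":1.04}], squeeze=15)

```text
time_s: 1.1
ee_pos: [436.9, 169.0, 192.8]
ee_rot: [-180.0, 0.1, 104.8]
force: [0.7, 0.0, -0.1]
gripper_width: 63.9
```

```bash
python3 -c "
from h import *
delta(475.5,117.5,140,105)"
```

```text
t 1.10 pos [436.9 169.  192.8] rot [-1.7995e+02  7.0000e-02  1.0482e+02] F [ 0.7  0.  -0.1] w 63.9 j6 5
 -> delta [-59.7  24.2  52.9] spin -0.003
```

Emit:
apply_moves(plan=[{"jaw":0.35,"delta_pos":[-40,16,20],"spin":0},{"jaw":0.35,"delta_pos":[-60,24,40],"spin":0},{"jaw":0.35,"delta_pos":[-60,24,60],"spin":0},{"jaw":0.35,"delta_pos":[-60,24,72],"spin":0},{"jaw":0.35,"delta_pos":[-60,24,72],"spin":0},{"jaw":0.35,"delta_pos":[-60,24,72],"spin":0},{"jaw":0.35,"delta_pos":[-60,24,72],"spin":0},{"jaw":0.35,"delta_pos":[-60,24,72],"spin":0}])

```text
time_s: 2.1
ee_pos: [475.6, 117.3, 121.4]
ee_rot: [180.0, 0.1, 104.8]
force: [-0.2, 0.2, 0.8]
gripper_width: 59.0
```

```bash
python3 -c "
from h import *
delta(475.5,117.5,77,105)
s=cams.grab_frame('scene'); crop(s,230,110,350,220,6,'s1.png')
s=cams.grab_frame('top'); crop(s,220,140,320,240,6,'t1.png')
"
```

```text
t 2.10 pos [475.6 117.3 121.4] rot [1.7999e+02 7.0000e-02 1.0484e+02] F [-0.2  0.2  0.8] w 59.0 j6 -2
 -> delta [ 0.3 -0.  44.4] spin -0.003
```

View pics/s1.png

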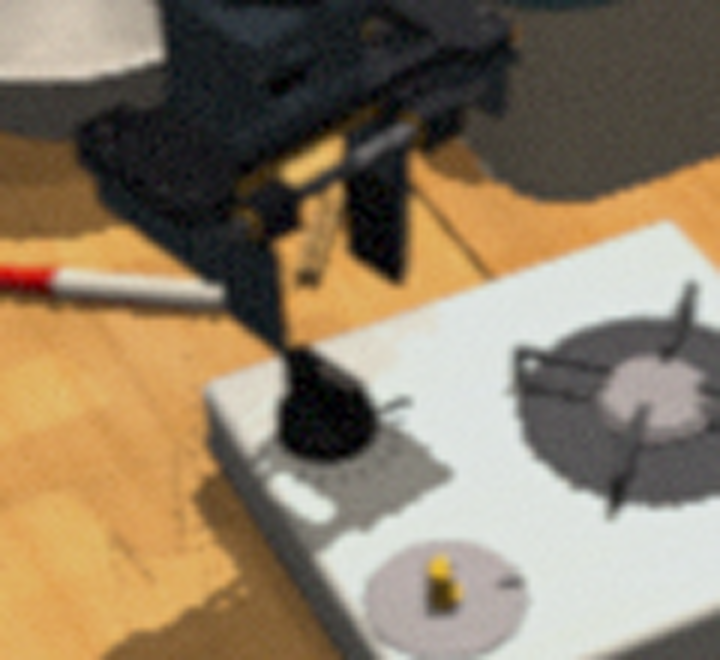

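View pics/t1.png

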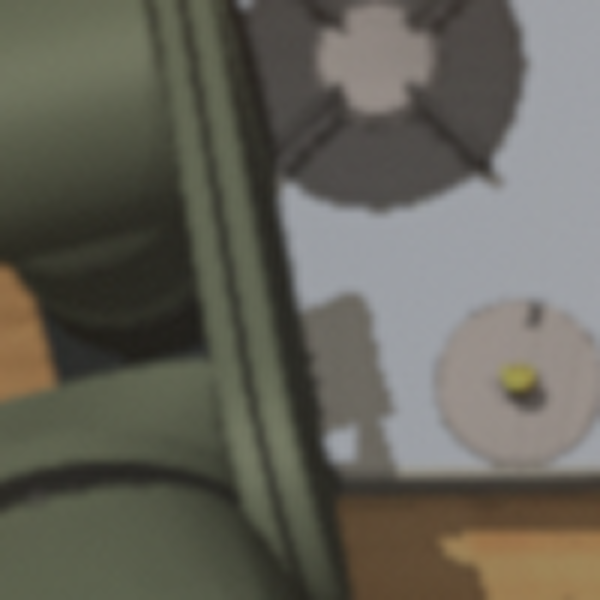

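Emit:
apply_moves(plan=[{"jaw":0.35,"delta_pos":[0,0,15],"spin":0},{"jaw":0.35,"delta_pos":[0,0,30],"spin":0},{"jaw":0.35,"delta_pos":[0,0,42],"spin":0},{"jaw":0.35,"delta_pos":[0,0,42],"spin":0},{"jaw":1,"delta_pos":[0,0,42],"spin":0},{"jaw":1,"delta_pos":[0,0,42],"spin":0},{"jaw":1,"delta_pos":[0,0,42],"spin":0},{"jaw":1,"delta_pos":[0,0,42],"spin":0}])

```text
time_s: 3.2
ee_pos: [475.6, 117.2, 79.4]
ee_rot: [180.0, 0.1, 104.8]
force: [0.1, -0.2, -0.1]
gripper_width: 22.1
```

```bash
python3 -c "
from h import *
delta(475.5,117.5,77,190)
print(proj('scene',[475.6,117.3,121.4]))
"
```

```text
t 3.20 pos [475.6 117.2  79.4] rot [1.7998e+02 7.0000e-02 1.0483e+02] F [ 0.1 -0.2 -0.1] w 22.1 j6 -2
 -> delta [ 0.4 -0.   2.4] spin -1.486
[[282.28443693 165.60182442]]
```

Emit:
apply_moves(plan=[{"jaw":1,"delta_pos":[0,0,1],"spin":0},{"jaw":1,"delta_pos":[0,0,1],"spin":0},{"jaw":1,"delta_pos":[0,0,1],"spin":0},{"jaw":1,"delta_pos":[0,0,1],"spin":0},{"jaw":1,"delta_pos":[0,0,1],"spin":-0.05},{"jaw":1,"delta_pos":[0,0,1],"spin":-0.1},{"jaw":1,"delta_pos":[0,0,1],"spin":-0.2},{"jaw":1,"delta_pos":[0,0,1],"spin":-0.3}])

```text
time_s: 4.2
ee_pos: [477.0, 117.6, 79.5]
ee_rot: [179.8, 0.1, 122.2]
force: [0.1, 0.3, 4.6]
gripper_width: 0.7
```

```bash
python3 -c "
from h import *
delta(475.5,117.5,78,185)
print(env.state()['torque'])
"
```

```text
t 4.20 pos [477.  117.6  79.5] rot [1.7982e+02 1.3000e-01 1.2219e+02] F [0.1 0.3 4.6] w 0.7 j6 -20
 -> delta [ 0.7 -1.3  1.5] spin -1.096
[-0.00504002 -0.1059053   0.01688433]
```

```bash
python3 -c "
from h import *
s=cams.grab_frame('scene'); crop(s,230,110,350,220,6,'s2.png')
s=cams.grab_frame('top'); crop(s,220,140,320,240,6,'t2.png')
"
```

```text
(no output)
```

View pics/s2.png

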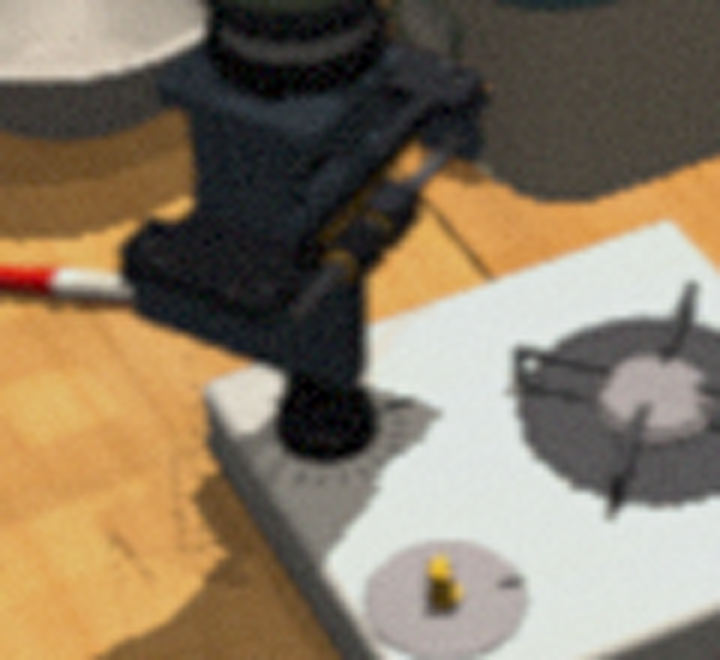

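View pics/t2.png

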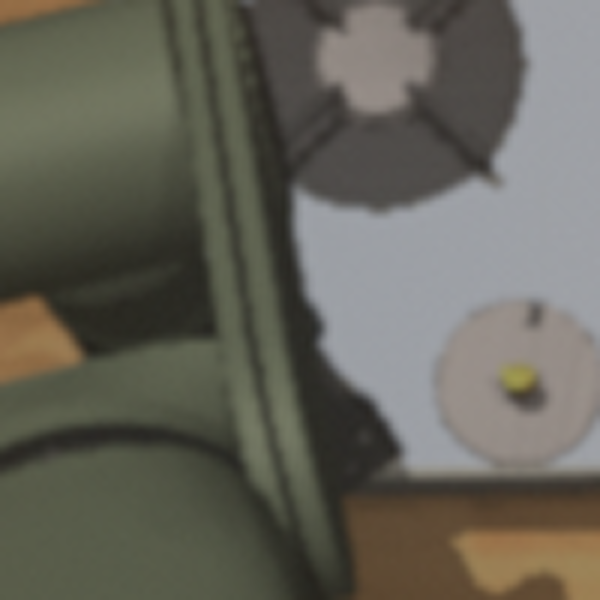

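```bash
python3 -c "
from h import *
o=np.array([230,110])
s=env.state(); R=Ro.from_euler('xyz',s['ee_rot'],degrees=True)
im=cv2.imread('pics/s2.png')
for dx in (-16,0,16):
  for dz in (0,-18.8,-60):
    p=s['ee_pos']+R.apply([dx,0,dz]); uv=(proj('scene',p)[0]-o+.5)*6; print(dx,dz,uv); cv2.circle(im,tuple(int(a) for a in uv),4,(0,0,255) if dz==0 else (0,255,0),-1)
for z in (74,100):
  for a in (-22,22):
    uv=(proj('scene',[476+a*np.cos(-1.3),116.5+a*np.sin(-1.3),z])[0]-o+.5)*6; cv2.circle(im,tuple(int(a) for a in uv),4,(255,0,255),-1)
cv2.imwrite('pics/s2m.png',im)
"
```

```text
-16 0 [354.61824801 415.09496772]
-16 -18.8 [352.37481878 384.93631427]
-16 -60 [347.26834743 316.28363473]
0 0 [324.71184614 403.50438418]
0 -18.8 [322.12680109 373.34861937]
0 -60 [316.243805   304.71476031]
16 0 [295.07739241 392.01923913]
16 -18.8 [292.15708244 361.86760484]
16 -60 [285.51227906 293.25527809]
```

View pics/s2m.png

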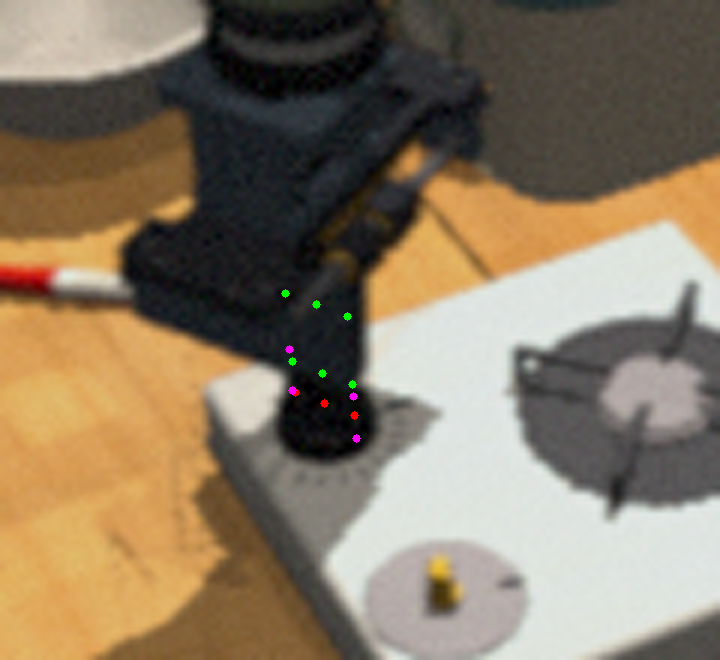

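```bash
python3 -c "
from h import *
for k in (1,2):
  im=cv2.imread(f'pics/s{k}.png')[180:500,200:470].astype(float)
  im=255*(np.clip(im/110,0,1))**.6
  cv2.imwrite(f'pics/s{k}c.png',cv2.resize(im.astype(np.uint8),None,fx=2,fy=2))
"
```

```text
(no output)
```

View pics/s2c.png

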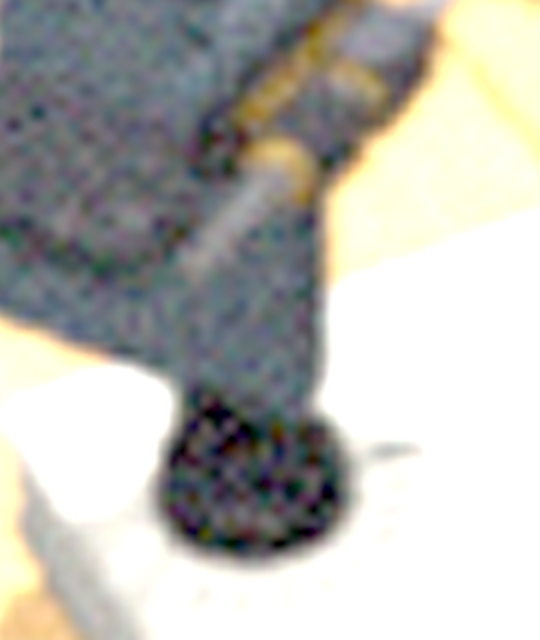

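View pics/s1c.png

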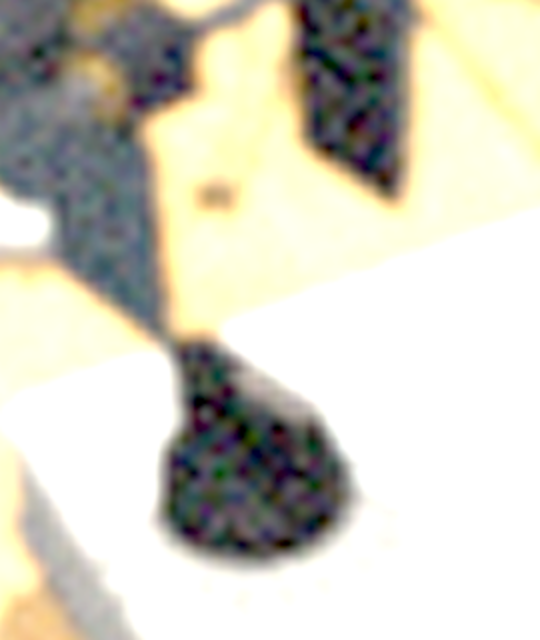

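Emit:
apply_moves(plan=[{"jaw":0.35,"delta_pos":[0,0,-15],"spin":0},{"jaw":0.35,"delta_pos":[0,0,-25],"spin":0},{"jaw":0.35,"delta_pos":[0,0,-25],"spin":0},{"jaw":0.35,"delta_pos":[0,0,-25],"spin":0},{"jaw":0.35,"delta_pos":[0,0,-25],"spin":0},{"jaw":0.35,"delta_pos":[0,0,-25],"spin":0},{"jaw":0.35,"delta_pos":[0,0,-25],"spin":0},{"jaw":0.35,"delta_pos":[0,0,-25],"spin":0}])

```text
time_s: 5.3
ee_pos: [476.8, 117.5, 104.4]
ee_rot: [179.8, 0.1, 122.1]
force: [-0.5, 0.2, 0.1]
gripper_width: 59.6
```

```bash
python3 -c "
from h import *
delta(475.5,117.5,78,105)
s=cams.grab_frame('scene'); 
im=s.copy()
crop(np.clip(im.astype(float)*1.6,0,255).astype(np.uint8),255,140,325,200,10,'s3.png')
m=cv2.imread('pics/s3.png')
st=env.state();R=Ro.from_euler('xyz',st['ee_rot'],degrees=True)
for dy in (-30,30):
  for dx in (-16,16):
    for dz,c in ((0,(0,0,255)),(-18.8,(0,255,0))):
      uv=(proj('scene',st['ee_pos']+R.apply([dx,dy,dz]))[0]-[255,140]+.5)*10
      cv2.circle(m,tuple(int(a) for a in uv),4,c,-1)
cv2.imwrite('pics/s3m.png',m)
"
```

```text
t 5.30 pos [476.8 117.5 104.4] rot [1.7983e+02 1.3000e-01 1.2209e+02] F [-0.5  0.2  0.1] w 59.6 j6 -19
 -> delta [ 0.7 -1.2 26.4] spin 0.298
```

View pics/s3m.png

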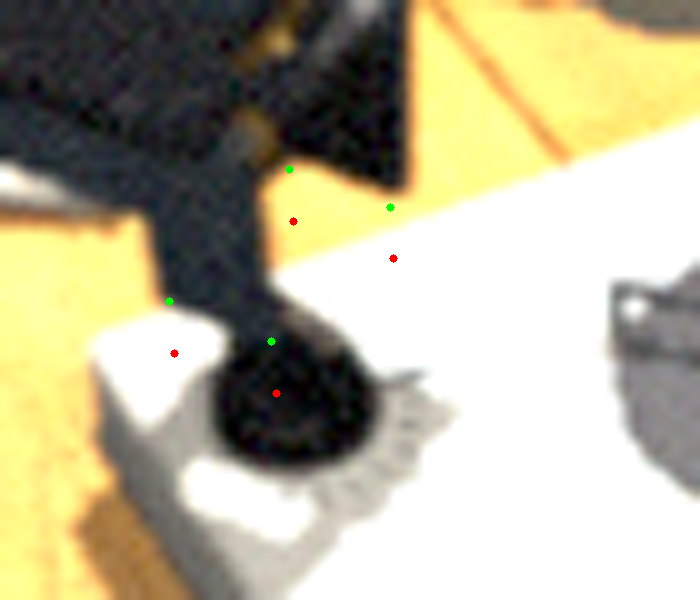

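Emit:
apply_moves(plan=[{"jaw":0.35,"delta_pos":[0.5,-1,0],"spin":0.15},{"jaw":0.35,"delta_pos":[0.5,-1,0],"spin":0.29},{"jaw":0.35,"delta_pos":[0.5,-1,12],"spin":0.29},{"jaw":0.35,"delta_pos":[0.5,-1,24],"spin":0.29},{"jaw":0.35,"delta_pos":[0.5,-1,34],"spin":0.29},{"jaw":0.35,"delta_pos":[0.5,-1,42],"spin":0.29},{"jaw":0.45,"delta_pos":[0.5,-1,42],"spin":0.29},{"jaw":0.6,"delta_pos":[0.5,-1,42],"spin":0.29}])

```text
time_s: 6.35
ee_pos: [476.1, 117.5, 62.6]
ee_rot: [179.8, 0.1, 105.5]
force: [0.1, -0.6, 0.7]
gripper_width: 42.9
```

```bash
python3 -c "
from h import *
delta(475.5,117.5,58,105)
s=cams.grab_frame('scene'); 
crop(np.clip(s.astype(float)*1.6,0,255).astype(np.uint8),255,140,325,200,10,'s4.png')
"
```

```text
t 6.35 pos [476.1 117.5  62.6] rot [1.7977e+02 8.0000e-02 1.0548e+02] F [ 0.1 -0.6  0.7] w 42.9 j6 -3
 -> delta [ 0.2 -0.6  4.6] spin 0.008
```

View pics/s4.png

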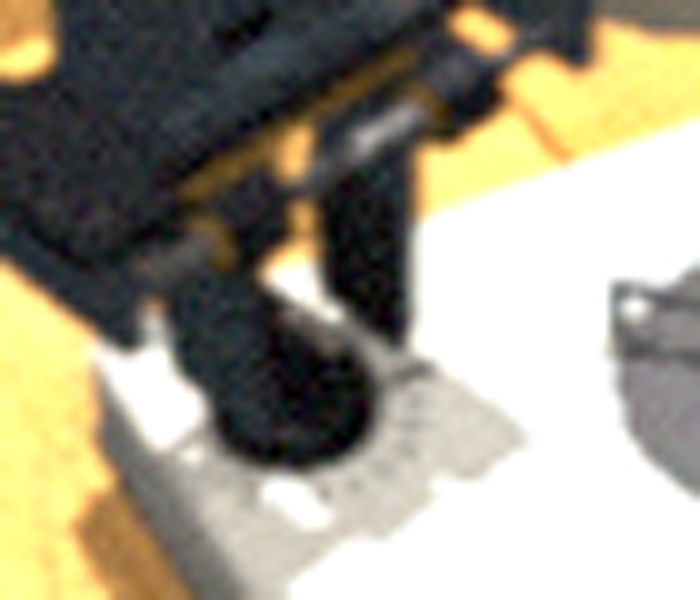

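Emit:
apply_moves(plan=[{"jaw":0.7,"delta_pos":[0,0,3],"spin":0},{"jaw":0.8,"delta_pos":[0,0,3],"spin":0},{"jaw":1,"delta_pos":[0,0,3],"spin":0},{"jaw":1,"delta_pos":[0,0,3],"spin":0},{"jaw":1,"delta_pos":[0,0,3],"spin":0},{"jaw":1,"delta_pos":[0,0,3],"spin":0},{"jaw":1,"delta_pos":[0,0,3],"spin":0},{"jaw":1,"delta_pos":[0,0,3],"spin":0}])

```text
time_s: 7.4
ee_pos: [477.1, 117.6, 59.9]
ee_rot: [179.6, 0.1, 105.5]
force: [5.2, 1.2, -3.8]
gripper_width: 13.5
```

```bash
python3 -c "
from h import *
delta(475.5,117.5,58,185)
print(env.state()['torque'])
"
```

```text
t 7.40 pos [477.1 117.6  59.9] rot [1.7965e+02 9.0000e-02 1.0548e+02] F [ 5.2  1.2 -3.8] w 13.5 j6 -3
 -> delta [ 0.3 -1.6  1.9] spin -1.388
[-0.02409291 -0.73080349  0.09109594]
```

Emit:
apply_moves(plan=[{"jaw":1,"delta_pos":[0,0,0],"spin":-0.17},{"jaw":1,"delta_pos":[0,0,0],"spin":-0.34},{"jaw":1,"delta_pos":[0,0,0],"spin":-0.51},{"jaw":1,"delta_pos":[0,0,0],"spin":-0.68},{"jaw":1,"delta_pos":[0,0,0],"spin":-0.85},{"jaw":1,"delta_pos":[0,0,0],"spin":-1.02},{"jaw":1,"delta_pos":[0,0,0],"spin":-1.15},{"jaw":1,"delta_pos":[0,0,0],"spin":-1.25}])

```text
time_s: 8.4
ee_pos: [479.4, 120.5, 60.0]
ee_rot: [179.6, 0.6, 177.2]
force: [8.1, 9.6, -8.9]
gripper_width: 13.9
```

```bash
python3 -c "
from h import *
delta(477.1,117.5,58,185)
print(env.state()['torque'])
"
```

```text
t 8.40 pos [479.4 120.5  60. ] rot [179.64   0.61 177.16] F [ 8.1  9.6 -8.9] w 13.9 j6 -75
 -> delta [ 2.2 -3.1  1.9] spin -0.137
[ 1.85316724 -1.19891931 -0.06425233]
```

Emit:
apply_moves(plan=[{"jaw":1,"delta_pos":[0,0,0],"spin":-0.05},{"jaw":1,"delta_pos":[0,0,0],"spin":-0.1},{"jaw":1,"delta_pos":[0,0,0],"spin":-0.14},{"jaw":1,"delta_pos":[0,0,0],"spin":-0.14},{"jaw":1,"delta_pos":[0,0,0],"spin":-0.14},{"jaw":1,"delta_pos":[0,0,0],"spin":-0.14},{"jaw":1,"delta_pos":[0,0,0],"spin":-0.14},{"jaw":1,"delta_pos":[0,0,0],"spin":-0.14}])

```text
time_s: 9.4
ee_pos: [479.1, 120.8, 59.9]
ee_rot: [179.7, 0.6, -174.9]
force: [1.2, 3.9, -0.9]
gripper_width: 16.2
```

```bash
python3 -c "
from h import *
delta(477.1,117.5,58,185)
print(env.state()['torque'])
"
```

```text
t 9.40 pos [479.1 120.8  59.9] rot [ 179.7     0.63 -174.85] F [ 1.2  3.9 -0.9] w 16.2 j6 -83
 -> delta [ 2.4 -3.1  1.9] spin 0.003
[ 0.77711574 -0.05533761 -0.68627896]
```

Emit:
apply_moves(plan=[{"jaw":0.35,"delta_pos":[0,0,0],"spin":0},{"jaw":0.35,"delta_pos":[0,0,0],"spin":0},{"jaw":0.35,"delta_pos":[0,0,-5],"spin":0},{"jaw":0.35,"delta_pos":[0,0,-40],"spin":0},{"jaw":0.35,"delta_pos":[0,0,-90],"spin":0.15},{"jaw":0.35,"delta_pos":[0,45,-90],"spin":0.33},{"jaw":0.35,"delta_pos":[0,100,-90],"spin":0.5},{"jaw":0.35,"delta_pos":[0,160,-90],"spin":0.68}])

```text
time_s: 10.4
ee_pos: [464.2, 277.9, 151.5]
ee_rot: [179.4, 0.4, 146.3]
force: [-0.4, -0.1, 0.0]
gripper_width: 59.0
```

```bash
python3 -c "
from h import *
delta(465.5,-384.5,110,51)
s=cams.grab_frame('scene'); 
crop(np.clip(s.astype(float)*1.4,0,255).astype(np.uint8),255,140,395,245,5,'s5.png')
s=cams.grab_frame('top'); crop(s,230,115,340,230,6,'t5.png');cv2.imwrite('pics/top5.png',s[...,::-1])
"
```

```text
t 10.40 pos [464.2 277.9 151.5] rot [179.35   0.36 146.29] F [-0.4 -0.1  0. ] w 59.0 j6 -27
 -> delta [-368.5 -550.8   37.6] spin 1.663
```

View pics/s5.png

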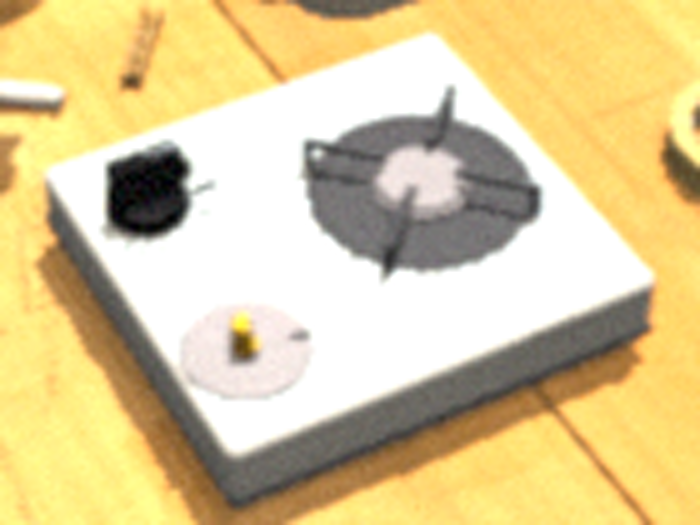

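View pics/t5.png

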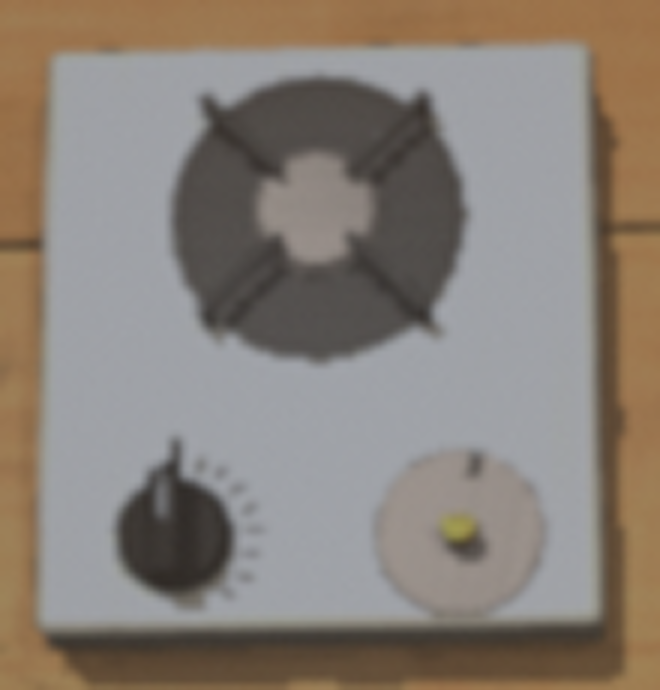

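Emit:
apply_moves(plan=[{"jaw":0.35,"delta_pos":[-30,-46,0],"spin":0.18},{"jaw":0.35,"delta_pos":[-63,-94,0],"spin":0.36},{"jaw":0.35,"delta_pos":[-96,-144,0],"spin":0.54},{"jaw":0.35,"delta_pos":[-130,-194,0],"spin":0.72},{"jaw":0.35,"delta_pos":[-163,-244,0],"spin":0.9},{"jaw":0.35,"delta_pos":[-197,-294,0],"spin":1.08},{"jaw":0.35,"delta_pos":[-230,-344,0],"spin":1.26},{"jaw":0.35,"delta_pos":[-263,-394,0],"spin":1.44}])

```text
time_s: 11.5
ee_pos: [467.4, -194.9, 147.6]
ee_rot: [179.6, -0.7, 64.0]
force: [-0.1, 0.4, 0.4]
gripper_width: 59.2
```

```bash
python3 -c "
from h import *
delta(465.5,-384.5,70,51)
"
```

```text
t 11.50 pos [ 467.4 -194.9  147.6] rot [179.62  -0.68  64.03] F [-0.1  0.4  0.4] w 59.2 j6 1
 -> delta [-172.2   80.8   76.1] spin 0.228
```

Emit:
apply_moves(plan=[{"jaw":0.35,"delta_pos":[-50,23,10],"spin":0.1},{"jaw":0.35,"delta_pos":[-100,46,20],"spin":0.2},{"jaw":0.35,"delta_pos":[-140,65,35],"spin":0.23},{"jaw":0.35,"delta_pos":[-165,77,50],"spin":0.23},{"jaw":0.35,"delta_pos":[-172,81,65],"spin":0.23},{"jaw":0.35,"delta_pos":[-172,81,80],"spin":0.23},{"jaw":0.35,"delta_pos":[-172,81,88],"spin":0.23},{"jaw":0.35,"delta_pos":[-172,81,88],"spin":0.23}])

```text
time_s: 12.5
ee_pos: [465.8, -383.0, 57.7]
ee_rot: [179.9, -0.8, 50.9]
force: [-0.5, -0.9, 0.8]
gripper_width: 59.4
```

```bash
python3 -c "
from h import *
delta(465.5,-384.5,0,51)
s=cams.grab_frame('scene'); 
x0,y0=345,300
crop(np.clip(s.astype(float)*1.4,0,255).astype(np.uint8),x0,y0,425,370,8,'s6.png')
m=cv2.imread('pics/s6.png')
st=env.state();R=Ro.from_euler('xyz',st['ee_rot'],degrees=True)
for dy in (-29.5,29.5):
  for dx in (-16,16):
    for dz,c in ((0,(0,0,255)),(-20,(0,255,0))):
      uv=(proj('scene',st['ee_pos']+R.apply([dx,dy,dz]))[0]-[x0,y0]+.5)*8
      cv2.circle(m,tuple(int(a) for a in uv),4,c,-1)
cv2.imwrite('pics/s6m.png',m)
"
```

```text
t 12.50 pos [ 465.8 -383.    57.7] rot [179.87  -0.76  50.94] F [-0.5 -0.9  0.8] w 59.4 j6 -2
 -> delta [-2.1  0.6 57.7] spin -0.001
```

View pics/s6m.png

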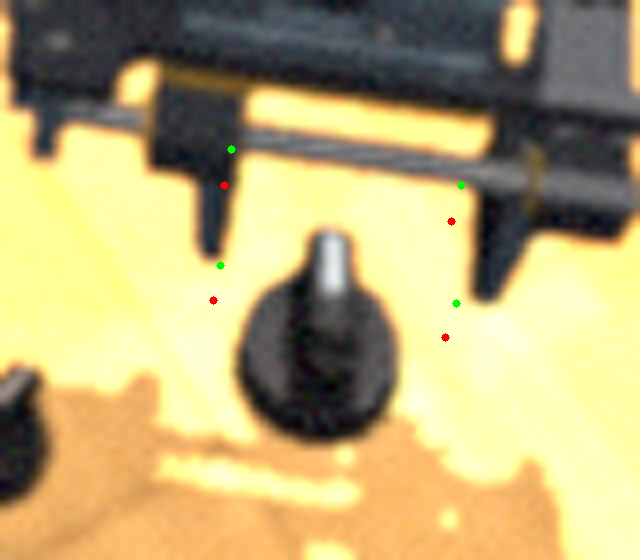

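Emit:
apply_moves(plan=[{"jaw":0.35,"delta_pos":[-4,1,10],"spin":0},{"jaw":0.35,"delta_pos":[-5,1,22],"spin":0},{"jaw":0.35,"delta_pos":[-5,1,34],"spin":0},{"jaw":0.35,"delta_pos":[-5,1,46],"spin":0},{"jaw":0.35,"delta_pos":[-5,1,54],"spin":0},{"jaw":0.35,"delta_pos":[-5,1,58],"spin":0},{"jaw":0.35,"delta_pos":[-5,1,58],"spin":0},{"jaw":0.35,"delta_pos":[-5,1,58],"spin":0}])

```text
time_s: 13.55
ee_pos: [464.7, -387.7, 0.7]
ee_rot: [179.7, -0.8, 50.9]
force: [0.3, 0.1, 0.8]
gripper_width: 59.5
```

```bash
python3 -c "
from h import *
delta(465.5,-384.5,0,51)
s=cams.grab_frame('scene'); 
x0,y0=345,300
crop(np.clip(s.astype(float)*1.6,0,255).astype(np.uint8),x0,y0,425,370,8,'s7.png')
"
```

```text
t 13.55 pos [ 464.7 -387.7    0.7] rot [179.74  -0.76  50.93] F [0.3 0.1 0.8] w 59.5 j6 -3
 -> delta [ 2.9 -1.4  0.7] spin -0.001
```

View pics/s7.png

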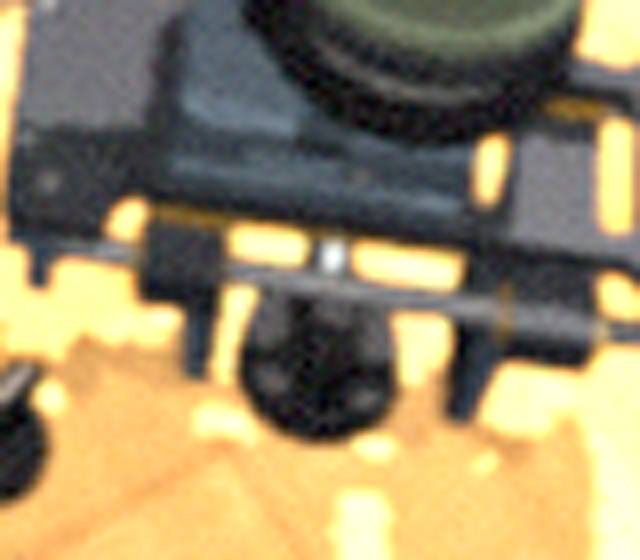

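Emit:
apply_moves(plan=[{"jaw":0.35,"delta_pos":[-4,0,0],"spin":0},{"jaw":0.35,"delta_pos":[-4,0,1],"spin":0},{"jaw":0.6,"delta_pos":[-4,0,1],"spin":0},{"jaw":0.8,"delta_pos":[-4,0,1],"spin":0},{"jaw":1,"delta_pos":[-4,0,1],"spin":0},{"jaw":1,"delta_pos":[-4,0,1],"spin":0},{"jaw":1,"delta_pos":[-4,0,1],"spin":0},{"jaw":1,"delta_pos":[-4,0,1],"spin":0}], squeeze=30)

```text
time_s: 14.6
ee_pos: [462.2, -390.7, -0.3]
ee_rot: [179.7, -0.8, 50.9]
force: [-0.4, -0.3, -0.4]
gripper_width: 13.9
```

Emit:
apply_moves(plan=[{"jaw":1,"delta_pos":[0,0,0],"spin":0},{"jaw":1,"delta_pos":[0,0,0],"spin":0},{"jaw":1,"delta_pos":[0,0,0],"spin":0},{"jaw":1,"delta_pos":[0,0,0],"spin":0},{"jaw":1,"delta_pos":[0,0,0],"spin":0},{"jaw":1,"delta_pos":[0,0,0],"spin":0},{"jaw":1,"delta_pos":[0,0,0],"spin":0},{"jaw":1,"delta_pos":[0,0,0],"spin":0}])

```text
time_s: 15.6
ee_pos: [462.2, -390.7, -0.4]
ee_rot: [179.7, -0.8, 50.9]
force: [0.2, -0.4, 0.8]
gripper_width: 13.8
```

```bash
python3 -c "
from h import *
delta(475.5,0.5,150,-11)
"
```

```text
t 15.60 pos [ 4.622e+02 -3.907e+02 -4.000e-01] rot [179.74  -0.76  50.93] F [ 0.2 -0.4  0.8] w 13.8 j6 -3
 -> delta [ 314.1 -235.5 -147.3] spin 1.081
```

Emit:
apply_moves(plan=[{"jaw":1,"delta_pos":[0,0,-30],"spin":0},{"jaw":1,"delta_pos":[0,0,-75],"spin":0},{"jaw":1,"delta_pos":[10,-8,-115],"spin":0.1},{"jaw":1,"delta_pos":[50,-38,-120],"spin":0.28},{"jaw":1,"delta_pos":[95,-70,-120],"spin":0.46},{"jaw":1,"delta_pos":[140,-105,-120],"spin":0.64},{"jaw":1,"delta_pos":[185,-138,-120],"spin":0.82},{"jaw":1,"delta_pos":[230,-172,-120],"spin":1.0}])

```text
time_s: 16.6
ee_pos: [472.2, -108.2, 122.0]
ee_rot: [-179.5, -0.7, -5.7]
force: [0.7, 0.6, -0.2]
gripper_width: 13.7
```

```bash
python3 -c "
from h import *
delta(475.5,0.5,118,-11)
"
```

```text
t 16.60 pos [ 472.2 -108.2  122. ] rot [-179.51   -0.67   -5.74] F [ 0.7  0.6 -0.2] w 13.7 j6 81
 -> delta [  -7.6 -108.4    4.9] spin 0.092
```

```bash
python3 -c "
from h import *
s=cams.grab_frame('scene'); cv2.imwrite('pics/scene8.png',s[...,::-1])
crop(np.clip(s.astype(float)*1.6,0,255).astype(np.uint8),280,150,400,250,6,'s8.png')
s=cams.grab_frame('top'); cv2.imwrite('pics/top8.png',s[...,::-1])
crop(np.clip(s.astype(float)*1.6,0,255).astype(np.uint8),280,160,400,240,6,'t8.png')
"
```

```text
(no output)
```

View pics/s8.png

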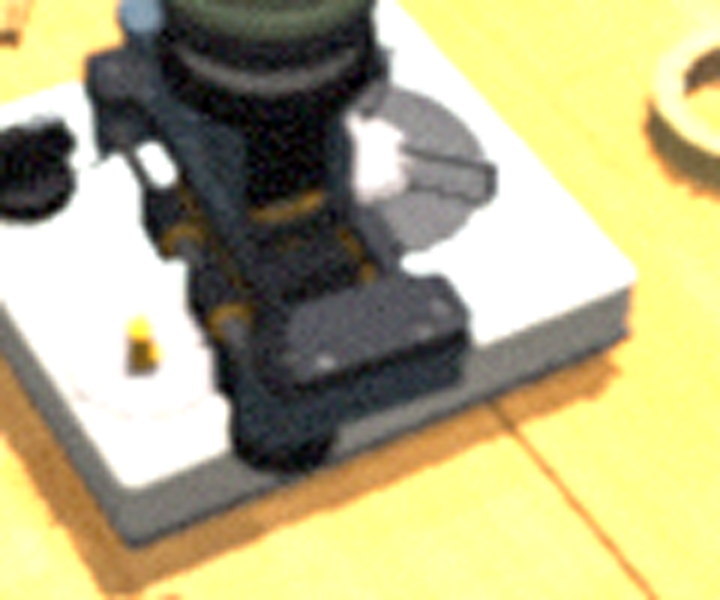

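View pics/t8.png

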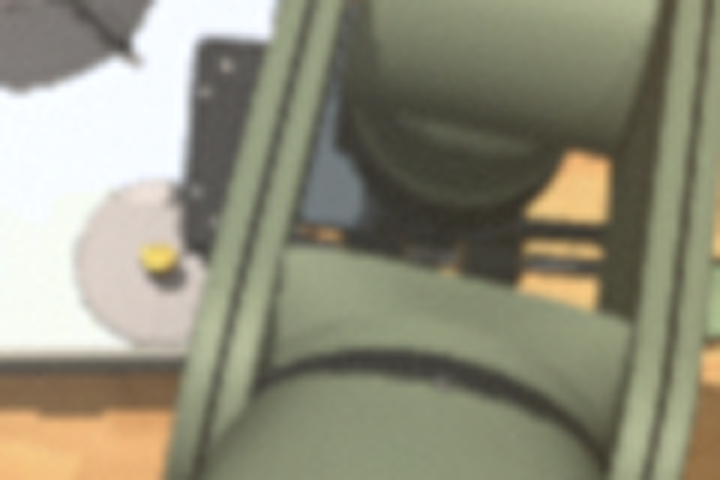

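```bash
python3 -c "
from h import *
s=cv2.imread('pics/scene8.png')[...,::-1]
c=np.clip(s.astype(float)*2.2,0,255).astype(np.uint8)
crop(c,312,205,347,235,20,'s8z.png')
"
```

```text
(no output)
```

View pics/s8z.png

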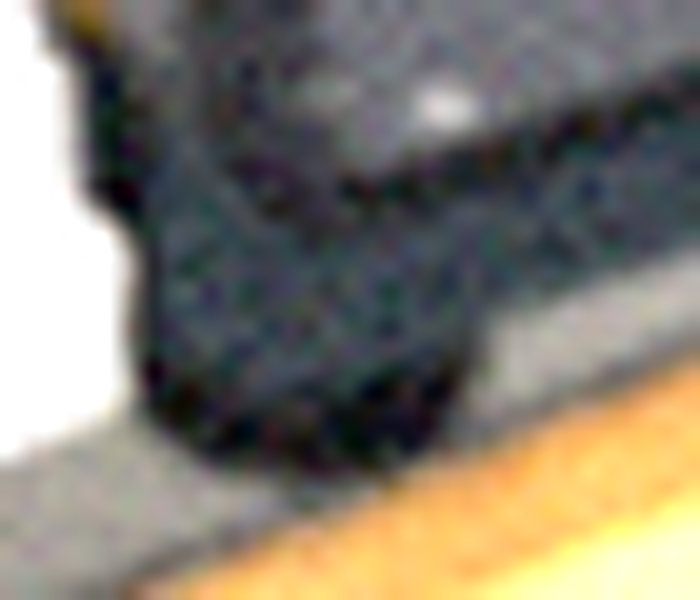

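```bash
cat > kn.py <<'E'
from fit import *
from scipy.optimize import least_squares
def solve(n,z,L,Rr,B,x0):
    def ext(p):
        h=knobpoly(n,p[0],p[1],-.1,z,(23,16),(40,14,16,42),20)[0][:,0]
        return h[:,0].min(),h[:,0].max(),h[:,1].max()
    r=least_squares(lambda p:np.array(ext(p))-[L,Rr,B],x0,diff_step=1e-3)
    print('knob seen at',r.x,'resid',r.fun,'width exp',ext(r.x)[1]-ext(r.x)[0])
    return r.x
E
python3 -c "
from kn import *
np.set_printoptions(precision=2,suppress=True)
f=lambda v,o:(v+.5)/20-.5+o
x=solve('scene',122.4,f(133,312),f(485,312),f(478,205),(472,-108))
s=env.state(); R=Ro.from_euler('xyz',s['ee_rot'],degrees=True)
print(s['ee_pos'], 'tool-frame offset', R.inv().apply(np.r_[x,s['ee_pos'][2]]-s['ee_pos']))
"
```

```text
knob seen at [ 482.1  -109.29] resid [-1.08  1.08 -0.04] width exp 19.766357
[ 471.64 -105.69  121.91] tool-frame offset [10.74  2.63  0.08]
```

```bash
python3 -c "
from h import *
delta(467.5,2.3,93,-11)
"
```

```text
t 16.70 pos [ 471.6 -105.7  121.9] rot [-179.42   -0.58   -5.22] F [-0.1 -0.1 -0.3] w 13.8 j6 80
 -> delta [ -14.2 -106.9   29.9] spin 0.101
```

Emit:
apply_moves(plan=[{"jaw":1,"delta_pos":[-7,-40,0],"spin":0.05},{"jaw":1,"delta_pos":[-14,-80,0],"spin":0.1},{"jaw":1,"delta_pos":[-14,-107,8],"spin":0.1},{"jaw":1,"delta_pos":[-14,-107,18],"spin":0.1},{"jaw":1,"delta_pos":[-14,-107,28],"spin":0.1},{"jaw":1,"delta_pos":[-14,-107,28],"spin":0.1},{"jaw":1,"delta_pos":[-14,-107,28],"spin":0.1},{"jaw":1,"delta_pos":[-14,-107,28],"spin":0.1}], squeeze=45)

```text
time_s: 17.7
ee_pos: [468.1, 1.9, 95.2]
ee_rot: [-179.4, -0.6, -11.0]
force: [0.7, 0.8, -1.0]
gripper_width: 13.8
```

```bash
python3 -c "
from h import *
delta(467.5,2.3,93,-11)
s=cams.grab_frame('scene'); cv2.imwrite('pics/scene9.png',s[...,::-1])
c=np.clip(s.astype(float)*1.8,0,255).astype(np.uint8)
crop(c,280,180,330,225,14,'s9.png')
"
```

```text
t 17.70 pos [468.1   1.9  95.2] rot [-179.36   -0.56  -10.99] F [ 0.7  0.8 -1. ] w 13.8 j6 99
 -> delta [-0.6 -0.3  2.1] spin 0.0
```

View pics/s9.png

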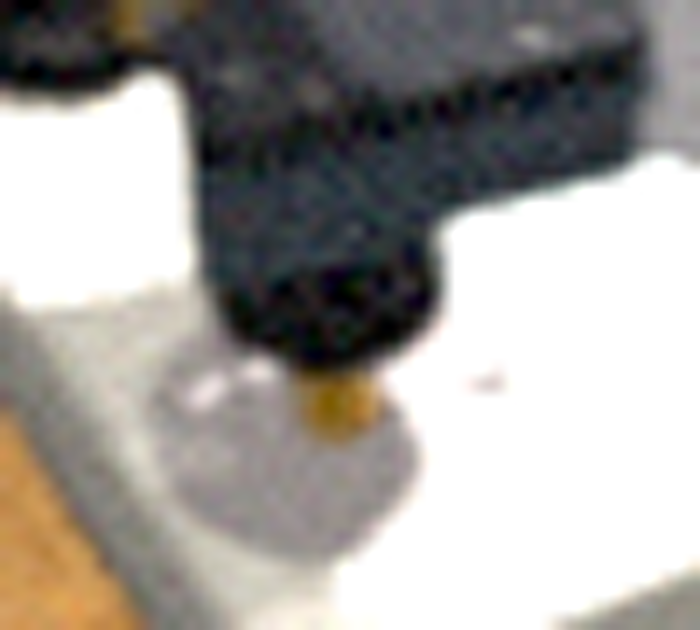

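```bash
cat > kn.py <<'E'
from fit import *
from scipy.optimize import least_squares
def solve(n,z,U,B,x0):
    def ext(p):
        h=knobpoly(n,p[0],p[1],-.1,z,(23,16),(40,14,16,42),20)[0][:,0]
        return (h[:,0].min()+h[:,0].max())/2,h[:,1].max()
    r=least_squares(lambda p:np.array(ext(p))-[U,B],x0,diff_step=1e-3)
    return r.x
E
python3 -c "
from kn import *
np.set_printoptions(precision=2,suppress=True)
for z in (93,95.6):
  for B in (206.3,206): print(z,B,solve('scene',z,302.7,B,(472,0)))
im=cv2.imread('pics/scene9.png')
g=im.max(2)
for v in range(197,208): print(v,g[v,290:316])
"
```

```text
93 206.3 [476.24   0.  ]
93 206 [476.54   0.  ]
95.6 206.3 [475.6   0. ]
95.6 206 [475.91   0.  ]
197 [228 228 206 131  57  37  31  35  28  31  35  42  37  34  38  32  31  32
  29  24  44 101 177 233 236 232]
198 [228 226 206 138  64  36  39  39  36  36  39  38  40  40  32  31  29  27
  25  21  35  81 169 230 235 235]
199 [198 186 182 125  61  35  32  37  28  34  31  22  22  14  18  12  16  10
  23  19  26  77 164 229 235 232]
200 [138 127 131 115  77  42  26  29  31  20   6  24  17  18   6  20  24  13
  32  29  16  71 154 227 234 233]
201 [114 113 117 113  95  47  18  16  24  15  12  14  24   9   5   5  15  24
  19  18  19  83 165 226 235 232]
202 [115 115 116 116  98  61  20   9  13  14  16  17  16  21  24  10  16   9
  16  16  41 105 166 212 228 233]
203 [114 116 117 111  95  74  36   9  15  21  11  16   5  22  13  21  12   2
   8  28  80 139 182 201 214 225]
204 [121 117 108  97  90  81  58  36  26  11  14  13  11  15  21   9   9  15
  34  86 133 178 190 197 197 198]
205 [114 108  96  90  88  83  79  70  83  58  30  16  11   8   7  15  35  63
  97 139 177 192 193 191 184 183]
206 [108 101  85  86  93 102  93 112 129 102  63  39  27  29  36  55  73 120
 156 174 187 192 188 166 150 138]
207 [106  95  93  99 120 127 101  96 102  97  77  72  67  65  67  86 106 128
 161 185 187 190 173 142 125 125]
```

```bash
python3 -c "
from kn import *
np.set_printoptions(precision=2,suppress=True)
for z in (93,95.6):
  for B in (206.8,206.4): print(z,B,solve('scene',z,303,B,(472,5)))
"
```

```text
93 206.8 [476.86   2.  ]
93 206.4 [477.5    3.21]
95.6 206.8 [475.81  -0.13]
95.6 206.4 [476.44   1.07]
```

Emit:
apply_moves(plan=[{"jaw":1,"delta_pos":[0,0,5],"spin":0},{"jaw":1,"delta_pos":[0,0,10],"spin":0},{"jaw":1,"delta_pos":[0,0,13],"spin":0},{"jaw":1,"delta_pos":[0,0,15],"spin":0},{"jaw":1,"delta_pos":[0,0,16],"spin":0},{"jaw":1,"delta_pos":[0,0,17],"spin":0},{"jaw":1,"delta_pos":[0,0,18],"spin":0},{"jaw":1,"delta_pos":[0,0,18],"spin":0}])

```text
time_s: 18.75
ee_pos: [468.2, 2.2, 77.2]
ee_rot: [-179.4, -0.6, -11.0]
force: [0.8, 0.1, -0.1]
gripper_width: 13.9
```

```bash
python3 -c "
from h import *
delta(467.5,2.3,70,-11)
print(env.state()['torque'])
s=cams.grab_frame('scene'); cv2.imwrite('pics/scene10.png',s[...,::-1])
c=np.clip(s.astype(float)*1.5,0,255).astype(np.uint8)
crop(c,280,180,330,225,14,'s10.png')
"
```

```text
t 18.75 pos [468.2   2.2  77.2] rot [-179.36   -0.57  -10.98] F [ 0.8  0.1 -0.1] w 13.9 j6 99
 -> delta [-0.8  0.1  7.2] spin 0.0
[-0.0245458   0.12634771  0.00430617]
```

View pics/s10.png

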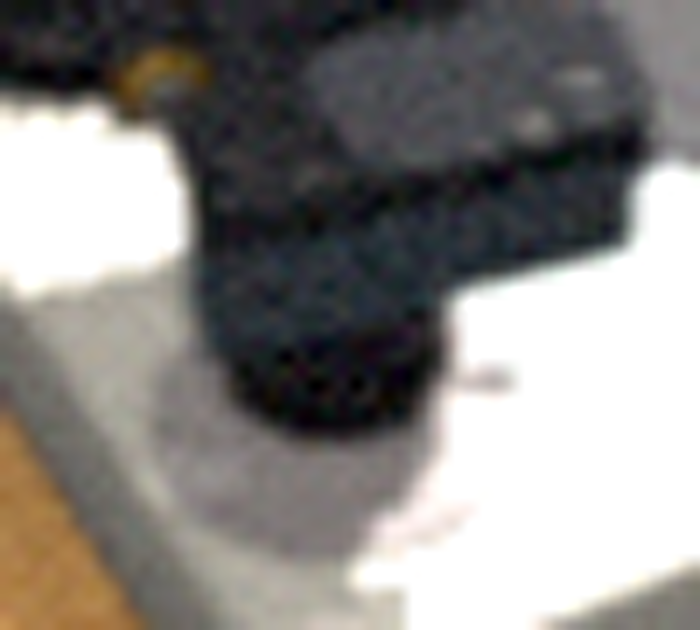

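Emit:
apply_moves(plan=[{"jaw":1,"delta_pos":[0,0,2],"spin":0},{"jaw":1,"delta_pos":[0,0,3],"spin":0},{"jaw":1,"delta_pos":[0,0,4],"spin":0},{"jaw":1,"delta_pos":[0,0,5],"spin":0},{"jaw":1,"delta_pos":[0,0,6],"spin":0},{"jaw":1,"delta_pos":[0,0,7],"spin":0},{"jaw":1,"delta_pos":[0,0,8],"spin":0},{"jaw":1,"delta_pos":[0,0,8],"spin":0}])

```text
time_s: 19.8
ee_pos: [468.3, 2.3, 69.1]
ee_rot: [-179.4, -0.6, -11.0]
force: [0.7, -0.4, -1.3]
gripper_width: 13.4
```

```bash
python3 -c "
from h import *
delta(467.5,2.3,62,-11)
print(env.state()['torque'])
"
```

```text
t 19.80 pos [468.3   2.3  69.1] rot [-179.36   -0.56  -10.98] F [ 0.7 -0.4 -1.3] w 13.4 j6 99
 -> delta [-0.9  0.2  7.1] spin 0.0
[-0.06631564  0.12988173 -0.02907655]
```

Emit:
apply_moves(plan=[{"jaw":1,"delta_pos":[0,0,1],"spin":0},{"jaw":1,"delta_pos":[0,0,2],"spin":0},{"jaw":1,"delta_pos":[0,0,3],"spin":0},{"jaw":1,"delta_pos":[0,0,4],"spin":0},{"jaw":1,"delta_pos":[0,0,5],"spin":0},{"jaw":1,"delta_pos":[0,0,6],"spin":0},{"jaw":1,"delta_pos":[0,0,7],"spin":0},{"jaw":1,"delta_pos":[0,0,7],"spin":0}])

```text
time_s: 20.8
ee_pos: [468.3, 2.3, 62.4]
ee_rot: [-179.4, -0.6, -11.0]
force: [-1.3, -0.2, 6.6]
gripper_width: 13.6
```

```bash
python3 -c "
from h import *
delta(467.5,2.3,60,-11)
print(env.state()['torque'])
s=cams.grab_frame('scene'); cv2.imwrite('pics/scene11.png',s[...,::-1])
c=np.clip(s.astype(float)*1.5,0,255).astype(np.uint8)
crop(c,280,180,330,225,14,'s11.png')
"
```

```text
t 20.80 pos [468.3   2.3  62.4] rot [-179.37   -0.56  -10.97] F [-1.3 -0.2  6.6] w 13.6 j6 99
 -> delta [-0.9  0.1  2.4] spin 0.0
[-0.06413155  0.56059986  0.05270037]
```

View pics/s11.png

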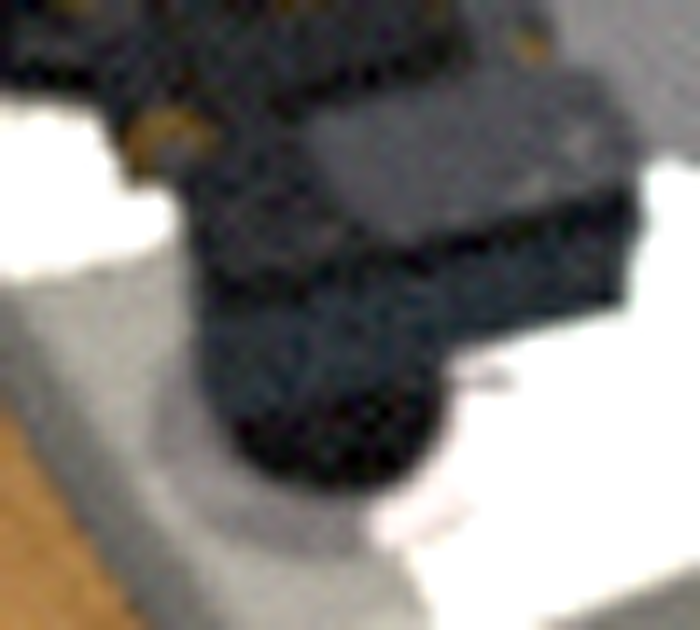

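Emit:
apply_moves(plan=[{"jaw":1,"delta_pos":[0,0,1],"spin":0},{"jaw":1,"delta_pos":[0,0,2],"spin":0},{"jaw":1,"delta_pos":[0,0,3],"spin":0},{"jaw":1,"delta_pos":[0,0,4],"spin":0},{"jaw":1,"delta_pos":[0,0,4],"spin":0},{"jaw":1,"delta_pos":[0,0,4],"spin":0},{"jaw":1,"delta_pos":[0,0,4],"spin":0},{"jaw":1,"delta_pos":[0,0,4],"spin":0}])

```text
time_s: 21.85
ee_pos: [468.6, 2.3, 61.6]
ee_rot: [-179.4, -0.7, -11.0]
force: [-8.4, -0.7, 28.6]
gripper_width: 13.8
```

```bash
python3 -c "
from h import *
delta(467.5,2.3,60,-11)
print(env.state()['torque'])
"
```

```text
t 21.85 pos [468.6   2.3  61.6] rot [-179.36   -0.65  -10.97] F [-8.4 -0.7 28.6] w 13.8 j6 99
 -> delta [-1.1  0.2  1.6] spin 0.001
[-0.07057475  1.71138055  0.024813  ]
```

Emit:
apply_moves(plan=[{"jaw":1,"delta_pos":[0,0,1.8],"spin":0},{"jaw":1,"delta_pos":[0,0,1.8],"spin":0},{"jaw":1,"delta_pos":[0,0,1.8],"spin":0},{"jaw":1,"delta_pos":[0,0,1.8],"spin":0},{"jaw":1,"delta_pos":[0,0,1.8],"spin":0},{"jaw":1,"delta_pos":[0,0,1.8],"spin":0},{"jaw":1,"delta_pos":[0,0,1.8],"spin":0},{"jaw":1,"delta_pos":[0,0,1.8],"spin":0}])

```text
time_s: 22.85
ee_pos: [468.5, 2.3, 61.7]
ee_rot: [-179.4, -0.7, -11.0]
force: [-6.3, -0.5, 19.7]
gripper_width: 13.7
```

```bash
python3 -c "
from h import *
delta(467.5,2.3,60,-11)
print(env.state()['torque'])
s=cams.grab_frame('scene'); cv2.imwrite('pics/scene12.png',s[...,::-1])
c=np.clip(s.astype(float)*1.5,0,255).astype(np.uint8)
crop(c,255,150,335,225,8,'s12.png')
"
```

```text
t 22.85 pos [468.5   2.3  61.7] rot [-179.35   -0.69  -10.97] F [-6.3 -0.5 19.7] w 13.7 j6 99
 -> delta [-1.   0.2  1.7] spin 0.001
[-0.05742101  1.25503934 -0.00416702]
```

View pics/s12.png

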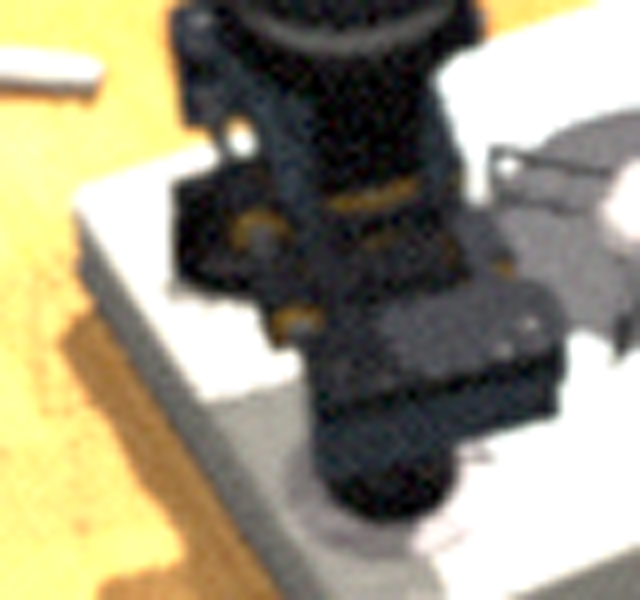

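View pics/scene12.png

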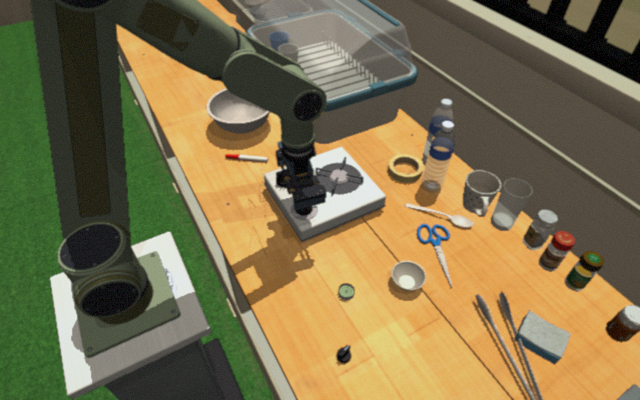

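```bash
python3 -c "
from workcell import env
print(env.job_done())"
```

```text
the job is handed in; nothing more can be done
None
```

I turned the timer back to its zero stop, put the large knob on the spindle with flats matched, pressed it to a hard stop, and handed the job in at 22.9 s while still holding it there.

**Timer:** The first grip attempt shut on top of the bar without turning it. The fingertips sat about 20 mm higher than the reported TCP, so I went lower and gripped the bar at 13.5 mm. I turned it until it resisted with 0.7 N m, and a picture afterwards showed the pointer line parallel to the long tick. I did not see the timer again after that, because the gripper hid it in the final picture.

**Knob:**
- **On the spindle:** It slid about 12 mm onto the spindle with almost no force.
- **Pressed in:** It then met the spring, and the force rose steeply to 28.6 N with the TCP at 61.6 mm, which I take as the end of the spring's travel. I eased it to about 20 N to hold.
- **Still held:** The grip reads 13.7 mm under a 45 N squeeze.

**Checks that disagreed:**
- The two cameras placed things 2 to 4 mm apart, and also differed from where the arm touched them, so I relied on contact and relative pictures.
- The knob is held about 9 mm off the TCP along the bar.
- A side force of about 6 N remains at the hold.

In the last picture, the dip bowl, tea light and marker look unmoved. The clothes peg was hidden by the arm, though it was unmoved in the picture taken after the timer was turned.

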